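# Tip the baking cartons flat into their places by the oven

## Task

Clear headroom by the oven: with the fingertips, push each of the two standing cartons gently near its top so that it topples sideways and lies flat on its broad face inside the outline of its own colour, mint carton in the mint outline and orange carton in the orange one. Do not pinch, lift or carry them, and leave the muffin, the jam jar and everything else on the counter where it stands.

Things in the scene. Friction and masses are not known exactly. Their poses are not given: they have to be found in the camera images.
- mat: dark grey silicone baking mat with a white border line, 350 (its x) x 460 (its y) x 1 mm, stuck flat on the counter; origin at its centre. Both cartons and both outlines lie on it, turned with it. The cartons' foot centres stand near its middle line, at about x = -90 mm (mint) and +90 mm (orange) of the mat
- mint_carton: mint carton with white picture panels, standing on the mat: 80 mm wide (its x), 40 mm thick (its y), 140 mm tall (its z), 0.12 to 0.22 kg. Origin: centre of the underside. Its broad faces (+y, -y) look at the mint outline and a muffin; which side varies. Pushed high it rocks on its lower edge, falls by itself past 0.28 rad and lands with its middle about 90 mm from where it stood
- mint_outline: mint rectangle outline printed on the mat, inside 124 mm (its x) x 188 mm (its y), line 9 mm wide, no height; origin at its centre, which lies about 95 mm to one side (+y or -y of the mat) of where the mint carton stands
- mint_carton_c0 (a point): point on the mint carton: middle of the 40 mm foot edge on its -x narrow side, half way through the thickness
- mint_carton_c1 (a point): point on the mint carton: middle of the 40 mm foot edge on its +x narrow side, half way through the thickness
- mint_carton_c2 (a point): point on the mint carton: middle of the 40 mm top edge on its -x narrow side, half way through the thickness
- mint_carton_c3 (a point): point on the mint carton: middle of the 40 mm top edge on its +x narrow side, half way through the thickness
- orange_carton: orange carton with white picture panels, standing on the mat: 80 mm wide (its x), 40 mm thick (its y), 140 mm tall (its z), 0.12 to 0.22 kg. Origin: centre of the underside. Its broad faces (+y, -y) look at the orange outline and a jam jar; which side varies. Pushed high it rocks on its lower edge, falls by itself past 0.28 rad and lands with its middle about 90 mm from where it stood
- orange_outline: orange rectangle outline printed on the mat, inside 124 mm (its x) x 188 mm (its y), line 9 mm wide, no height; origin at its centre, which lies about 95 mm to one side (+y or -y of the mat) of where the orange carton stands
- orange_carton_c0 (a point): point on the orange carton: middle of the 40 mm foot edge on its -x narrow side, half way through the thickness
- orange_carton_c1 (a point): point on the orange carton: middle of the 40 mm foot edge on its +x narrow side, half way through the thickness
- orange_carton_c2 (a point): point on the orange carton: middle of the 40 mm top edge on its -x narrow side, half way through the thickness
- orange_carton_c3 (a point): point on the orange carton: middle of the 40 mm top edge on its +x narrow side, half way through the thickness
- muffin: muffin with a dark brown top in a brown paper cup, 68 mm across, 64 mm high, standing on the mat beside the mint carton, opposite the mint outline, its centre about 95 mm from the carton's; origin centre of the underside; to be left alone
- jam_jar: amber jam jar with a red cap, 60 mm across, 70 mm high, standing on the mat beside the orange carton, opposite the orange outline, its centre about 95 mm from the carton's; origin centre of the underside; to be left alone
- mug: white mug, 80 mm across, 90 mm high, off the mat to the left; origin centre of the underside; to be left alone
- shaker: steel salt shaker, 36 mm across, 80 mm high, standing at the left (+y) end of the mat between the two rows; origin centre of the underside; to be left alone
Things that resemble listed ones, but are neither listed nor needed, are in the scene too. What is meant by the orange_carton is not blue, and is the larger of those in its own colour. Of the things that look like the mint_carton, the largest one is meant.

How it is judged:
By the outcome, as a careful person would: the job done as asked, in the order asked, and still so for the second after the job is handed in, with the robot touching nothing.
It also fails if it takes over 40 s, if anything falls off the work surface, if the arm or the gripper's body presses on something with over 40 N, if the wrist force passes 120 N, or if a joint passes its speed limit or range.

## Robot

A 6-joint arm with a two-finger parallel gripper is mounted at the origin on the work surface. World frame = base frame: x ahead of the robot, y to its left, z up, the work surface at z = 0. Lengths are in m, angles in rad, forces in N, time in s.
With the tool pointing down it reaches from about 0.225 to 0.875 m from the base axis. Payload 3.4 kg.
Tool frame: the origin (TCP) lies between the finger pads; the fingertips stand 8 mm ahead of it and the grasp point (between the pads) lies 11 mm behind it; z points along the fingers, y is the line along which they close (so a half turn about z gives the same grasp; the last joint's range is limited). The gripper opens to 85 mm and grips with 20 to 120 N. Pads are 22 mm wide; open, the fingers measure 114 mm over their backs; the gripper's body (76 mm by 85 mm) begins 54 mm behind the grasp point. The pads swing forward as they close: fully open they stand 13 mm farther back than shut.
Start: joints at [-1.273, 0.276, 1.505, -0, 1.361, -0.121], TCP at [0.234, -0.525, 0.239] pointing down, gripper open.
Joint ranges: [-2.89, 2.89], [-0.75, 2.08], [0.22, 2.7], [-1.18, 4.32], [0.11, 2.71], [-2.7, 2.7]. Speed limits (rad/s): [2.57, 2.57, 3.14, 3.14, 3.14, 3.14].

## Interface

Orientations are given as a unit quaternion [w, x, y, z].
In Python, from rig import manip gives the robot as it stands.
- The arm moves only by the tool move_arm, never from a script. Its argument "deltas" is a list that holds one entry, the list of rows, each a list of 5 numbers: the shift along the tool's x, y, z normalised to -1 to 1, where 1 is 80 cm, then the turn about the tool's z normalised to -1 to 1, where 1 is 120 degrees, then the closure, from -1 (fully open) to 1 (shut). In form: [[[tx, ty, tz, twist, grip], ...]]. A call has 1 to 12 rows; each row is the pose to reach, as a shift and turn from the pose commanded when the call began, along the tool's axes at that moment; what a row does not reach only later rows make up. A row lasts 1/10 s, in which the tool goes at most 50 mm and 8.59 degrees, less where a joint would pass 70% of its speed; a pose out of reach is approached as far as the arm can. A call with a number of a shift or a turn outside -1 to 1 is refused whole. A call with a gripper value outside its range is refused whole. The fingers move at their own pace and stop on an object; "squeeze" is the grip in N (left out, the last holds). Time passes only in rows, so rows that repeat a pose let the fingers close. It gives the time, the measured TCP pose, the force, the opening and the grip force at its end, in the units of the state.
- manip.get_state(): the state, without advancing time (a new reading comes with each control period).
- manip.get_image(name): name is "scene" or "top"; returns the picture (400x640x3 uint8, red, green, blue); there is no depth.
- manip.camera_params(name): a dict with "fx", "fy", "cx", "cy" (pixels), "R" (3x3) and "t" (3): a world point X has camera coordinates R X + t. Camera axes: x right, y down, z forward; pixel columns grow to the right and rows downward; lengths in m; the calibration is good to about 2 mm. A picture is of the moment at which its call begins. camera_params takes no time and is no camera call.
- manip.sign_off(): hands the job in; it is judged then, once.
The state is a dict: "clock": time; "qpos": joint angles; "qd": joint speeds; "effort": joint torques, N m; "position": TCP position; "ee_rot": TCP orientation; "contact_force": force on the tool from outside, world axes, zero at the start; "moment": the same for the moment, N m; "width": finger opening in m; "gripper_force": force on a finger pad.
Only numpy, scipy, OpenCV 4.12 (cv2) and the standard library are available. Lean on these libraries where they do the work, as an engineer would, in place of code of your own. Each camera call takes 0.05 s, during which the arm holds its last target. There are 200 camera calls.

## Working session

There is one attempt and no reset: what is moved stays moved. The work goes in short steps, Python scripts to look and compute and a tool call to move; the robot and the scene stay as the last step left them, time stands still between calls to the robot, and variables do not carry over. Pictures are saved under pics/ and viewed, at most 10 in all, crops included, and the job is handed in when it is done.

Besides the shell and the picture viewer there is one more tool, called in YAML: its name, and indented under it one key for each argument. move_arm: Moves the arm, as the interface text tells. Scaled input: -1 to 1 covers 80 cm each way for a shift and 120 degrees each way for a turn. Its arguments: {"type":"object","properties":{"deltas":{"type":"array","items":{"type":"array","items":{"type":"array","items":{"type":"number","minimum":-1,"maximum":1}}}},"squeeze":{"type":"number"}},"required":["deltas"]}

```bash
mkdir -p pics; ls
python3 - <<'E'
from rig import manip
import cv2
for n in("scene","top"):
    cv2.imwrite(f"pics/{n}0.png",manip.get_image(n)[:,:,::-1]); p=manip.camera_params(n); print(n,p)
s=manip.get_state();print(s["clock"],s["position"],s["ee_rot"],s["width"])
E
```

```text
pics
scene {'fx': 414.45567944414415, 'fy': 414.45567944414415, 'cx': 318.94712332966327, 'cy': 194.45829439011544, 'R': array([[ 0.39969235,  0.91647278, -0.01799087],
       [ 0.6093068 , -0.28029185, -0.74174234],
       [-0.68482936,  0.28550678, -0.6704436 ]]), 't': array([-0.36408761, -0.25134159,  1.56485233])}
top {'fx': 427.25624223492673, 'fy': 427.25624223492673, 'cx': 314.93752043474046, 'cy': 205.35292274102883, 'R': array([[ 0.01408518, -0.99987073, -0.00775452],
       [-0.99418218, -0.01317596, -0.10690273],
       [ 0.10678674,  0.00921515, -0.99423924]]), 't': array([0.13981551, 0.5915102 , 1.25883698])}
0.1 [ 0.23369106 -0.52486535  0.23853292] [-8.19477303e-04  9.78158760e-01  2.07857557e-01 -7.38299730e-05] 0.0855051735836304
```

View pics/scene0.png

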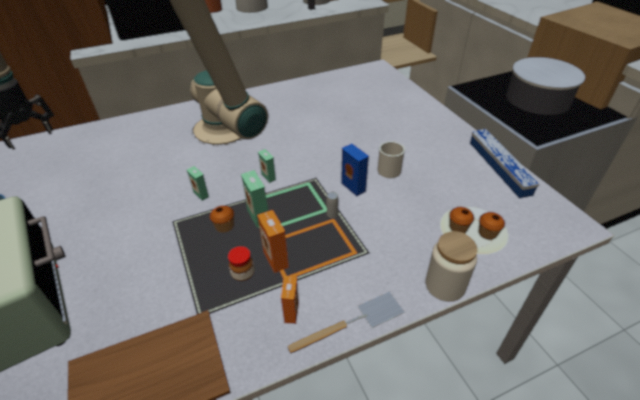

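View pics/top0.png

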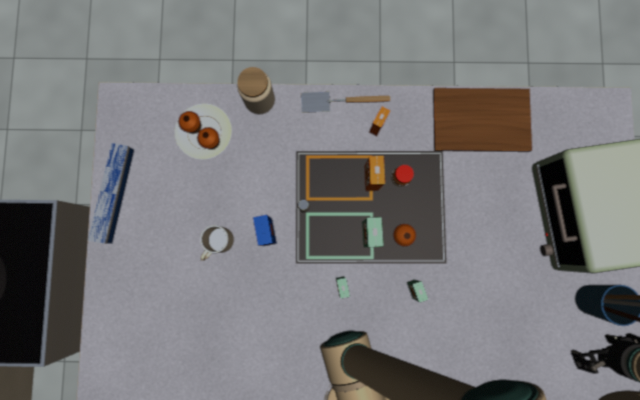

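The pictures show, in top-view pixels:
- Mint candidates: (374,232) on the mat, with smaller ones at (342,287) and (418,290).
- Orange candidates: (376,172) on the mat, with a smaller one at (379,121). The blue box at (263,230) is out.

I choose the two large cartons on the mat. Their outlines lie to the left (+y), with the jar and muffin to the right (-y). Next is a close crop and the measurements.

```bash
cat > h.py <<'E'
from rig import manip
import cv2, numpy as np
def ray(n,uv,z):
    p=manip.camera_params(n);R,t=p["R"],p["t"];C=-R.T@t
    d=R.T@np.array([(uv[0]-p["cx"])/p["fx"],(uv[1]-p["cy"])/p["fy"],1]);return C+d*(z-C[2])/d[2]
def proj(n,X):
    p=manip.camera_params(n);c=p["R"]@np.asarray(X)+p["t"];return np.array([p["fx"]*c[0]/c[2]+p["cx"],p["fy"]*c[1]/c[2]+p["cy"]])
def masks(im):
    h=cv2.cvtColor(im,cv2.COLOR_RGB2HSV);
    return {"mint":cv2.inRange(h,(60,50,80),(85,255,255)),"orange":cv2.inRange(h,(8,150,120),(20,255,255)),"dark":cv2.inRange(h,(0,0,0),(180,90,85))}
E
python3 - <<'E'
from h import *
im=cv2.imread("pics/top0.png")[:,:,::-1].copy()
m=masks(im)
for k in("mint","orange"):
    cs,_=cv2.findContours(m[k],cv2.RETR_EXTERNAL,cv2.CHAIN_APPROX_SIMPLE)
    for c in cs:
        if cv2.contourArea(c)>60: print(k,cv2.boundingRect(c),cv2.contourArea(c))
d=cv2.morphologyEx(m["dark"][140:275,285:455],cv2.MORPH_CLOSE,np.ones((9,9)))
cs,_=cv2.findContours(d,cv2.RETR_EXTERNAL,cv2.CHAIN_APPROX_SIMPLE)
c=max(cs,key=cv2.contourArea);b=cv2.boxPoints(cv2.minAreaRect(c))+[285,140]
P=[ray("top",q,.001)[:2] for q in b];print(np.round(b,1),np.round(P,4));print([np.linalg.norm(P[i]-P[i-1]).round(3) for i in range(4)], np.mean(P,0))
a=cv2.resize(im[145:270,290:450],None,fx=4.9,fy=4.7,interpolation=cv2.INTER_CUBIC)[:590]
cv2.imwrite("pics/c_top.png",a[:,:,::-1])
s=cv2.imread("pics/scene0.png")
cv2.imwrite("pics/c_scene.png",cv2.resize(s[160:310,170:370],None,fx=4,fy=4,interpolation=cv2.INTER_CUBIC))
E
```

```text
mint (413, 282, 14, 19) 120.5
mint (337, 278, 11, 19) 124.0
mint (306, 212, 77, 47) 3201.5
orange (398, 227, 16, 16) 182.0
orange (306, 155, 79, 45) 622.0
orange (200, 129, 16, 16) 109.0
orange (181, 113, 16, 15) 110.0
orange (374, 107, 15, 20) 133.0
[[296.5 141. ]
 [453.9 139.9]
 [454.8 257.9]
 [297.4 259.1]] [[ 0.7958  0.209 ]
 [ 0.8055 -0.2852]
 [ 0.4375 -0.2802]
 [ 0.4272  0.1995]]
[np.float64(0.369), np.float64(0.494), np.float64(0.368), np.float64(0.48)] [ 0.6164904  -0.03923255]
```

View pics/c_top.png

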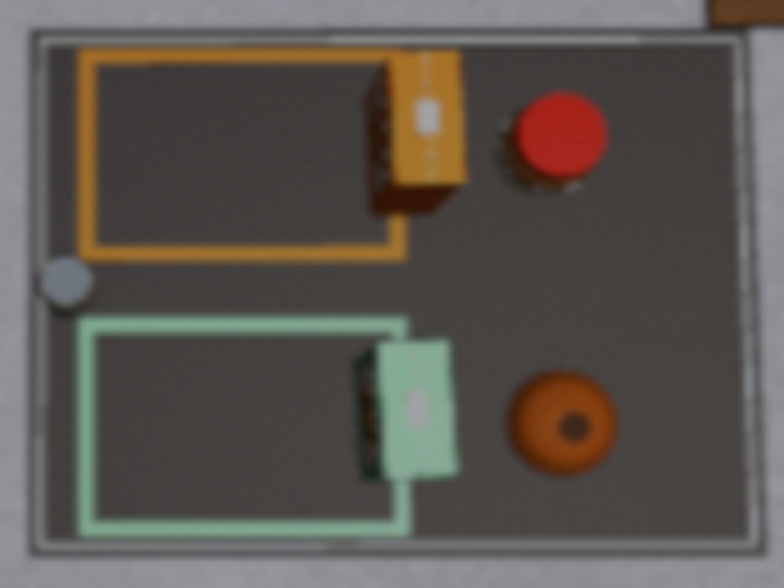

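View pics/c_scene.png

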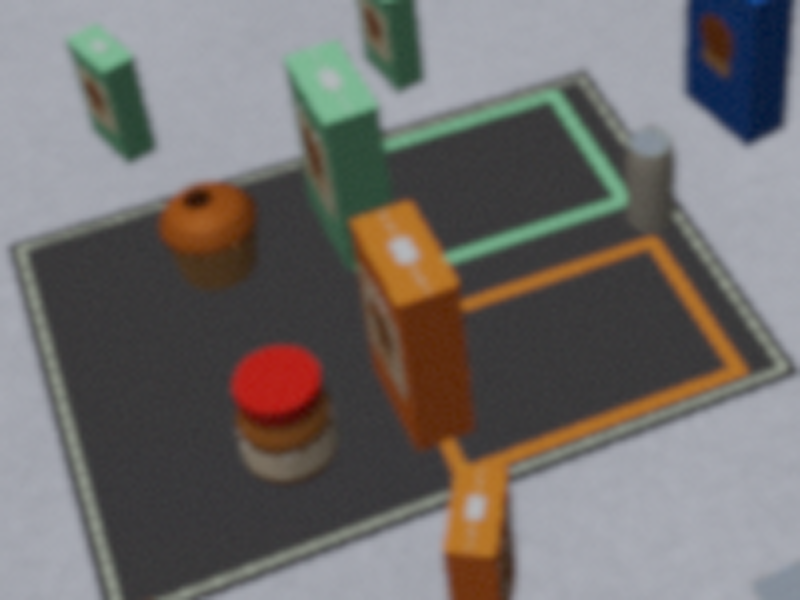

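The crops confirm the choice. The mint carton top is at crop (377–458, 340–478) and the orange at (388–466, 52–185), both with outlines on their left. The jar is right behind the orange carton and the muffin behind the mint. Now I'll turn these corners into positions.

Run:
```python
from h import *
def W(pts,z): return np.array([ray("top",(290+x/4.9-.4,145+y/4.7-.4),z)[:2] for x,y in pts])
G={"mat":([(33,32),(743,32),(763,552),(32,552)],.001),"oOut":([(78,48),(402,48),(406,260),(78,260)],.001),"mOut":([(78,318),(408,318),(412,535),(78,535)],.001),
"oTop":([(388,52),(460,52),(466,185),(394,185)],.141),"mTop":([(377,342),(449,340),(458,474),(384,478)],.141)}
for k,(p,z) in G.items():
    w=W(p,z); e=np.roll(w,-1,0)-w
    print(k,"c",w.mean(0).round(4),"len",np.linalg.norm(e,axis=1).round(3),"yaw of mat-x deg",[np.degrees(np.arctan2(*(-e[i] if i==1 else e[i])[::-1])).round(1) for i in(1,3)],"y-ax",[np.degrees(np.arctan2(*( -e[0] if i==0 else e[2])[::-1])).round(1) for i in(0,2)])
print("jar",W([(563,136)],.071),"muf",W([(563,424)],.05),"shaker",W([(68,281)],.081))
s=manip.get_state();from scipy.spatial.transform import Rotation as Q
w,x,y,z=s["ee_rot"];print(Q.from_quat([x,y,z,w]).as_matrix().round(4),s["position"])
for n,X in(("mint",(0.528,-.06)),("orange",(0.7,-.06))):print(proj("scene",(*X,.141)),n)
```

```text
mat c [ 0.5933 -0.021 ] len [0.454 0.343 0.454 0.344] yaw of mat-x deg [np.float64(1.1), np.float64(1.0)] y-ax [np.float64(90.7), np.float64(90.8)]
oOut c [0.682  0.0752] len [0.207 0.142 0.207 0.142] yaw of mat-x deg [np.float64(1.0), np.float64(0.9)] y-ax [np.float64(90.7), np.float64(90.8)]
mOut c [0.5017 0.0718] len [0.208 0.141 0.208 0.142] yaw of mat-x deg [np.float64(1.0), np.float64(0.9)] y-ax [np.float64(90.8), np.float64(90.8)]
oTop c [ 0.6799 -0.024 ] len [0.041 0.08  0.041 0.08 ] yaw of mat-x deg [np.float64(2.3), np.float64(2.5)] y-ax [np.float64(90.7), np.float64(90.7)]
mTop c [ 0.508  -0.0182] len [0.04  0.078 0.041 0.079] yaw of mat-x deg [np.float64(3.5), np.float64(2.9)] y-ax [np.float64(92.4), np.float64(94.0)]
jar [[ 0.6832541  -0.11527506]] muf [[ 0.5036458  -0.11799332]] shaker [[0.58669066 0.18080428]]
[[ 9.136e-01  4.066e-01 -5.000e-04]
 [ 4.066e-01 -9.136e-01  1.600e-03]
 [ 2.000e-04 -1.600e-03 -1.000e+00]] [ 0.23369106 -0.52486535  0.23853292]
[238.9965002  187.85351589] mint
[258.58472222 231.65810233] orange
```

Sizes match those given: the tops measure 80x40, the outlines 142x206 outside and the mat about 350x460. First I'll move behind the mint carton, high above the muffin, turning to align and closing the fingers.

move_arm:
  deltas:
    - [[0.542, -0.374, 0, 0.18, 1], [0.542, -0.374, 0, 0.18, 1], [0.542, -0.374, 0, 0.18, 1], [0.542, -0.374, 0, 0.18, 1], [0.542, -0.374, 0, 0.18, 1], [0.542, -0.374, 0, 0.18, 1], [0.542, -0.374, 0, 0.18, 1], [0.542, -0.374, 0, 0.18, 1], [0.542, -0.374, 0, 0.18, 1], [0.542, -0.374, 0, 0.18, 1], [0.542, -0.374, 0, 0.18, 1], [0.542, -0.374, 0, 0.18, 1]]
  squeeze: 20

```text
clock: 1.3
position: [0.5096, -0.0724, 0.2388]
ee_rot: [-0.001, 1.0, 0.023, 0.0]
contact_force: [-0.3, -0.8, -1.1]
width: 0.0
gripper_force: 0.0
```

move_arm:
  deltas:
    - [[0, 0.006, 0.06, 0, 1], [0, 0.006, 0.1, 0, 1], [0, 0.006, 0.136, 0, 1], [0, 0.006, 0.136, 0, 1], [0, 0.006, 0.136, 0, 1]]

```text
clock: 1.8
position: [0.5082, -0.0811, 0.1306]
ee_rot: [0.0, 1.0, 0.021, -0.0]
contact_force: [-0.3, -0.6, 1.5]
width: 0.0001
gripper_force: 0.0
```

Run:
```python
from h import *
s=manip.get_image("scene");t=manip.get_image("top")
a=cv2.resize(s[130:310,170:370],(660,594));cv2.imwrite("pics/a1.png",a[:,:,::-1])
```

```text
(no output)
```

View pics/a1.png

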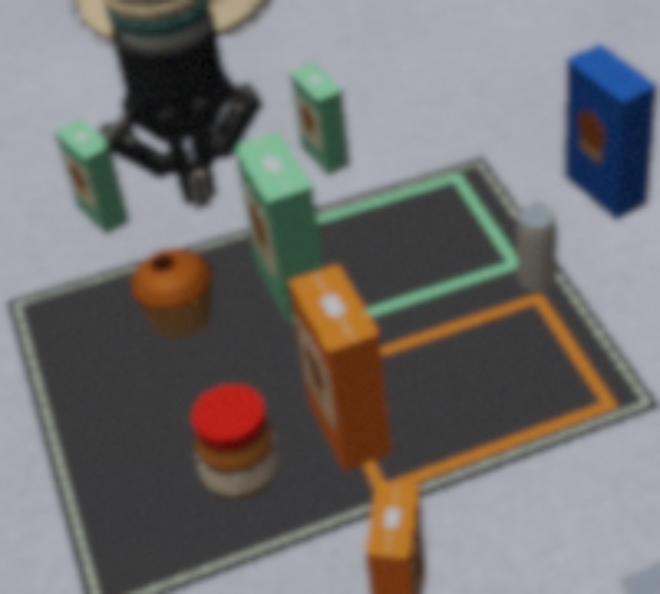

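The fingers stand about 25 mm behind the mint carton at its top height. When shut, the knuckles splay along the closing axis towards the carton. A quarter turn makes the slim 22 mm side lead, so I'll rise and turn.

```bash
python3 -c "
from h import *
print(manip.get_state()['qpos'].round(2) if hasattr(manip.get_state()['qpos'],'round') else manip.get_state()['qpos']); print(proj('scene',(.508,-.081,.1226)))
for y in(-.03,-.04):
  for z in(.16,.18,.2): print(y,z,proj('scene',(.508,y,z)))"
```

```text
[-0.29  0.27  1.8  -0.    1.07  1.24]
[230.40511118 190.71216826]
-0.03 0.16 [246.89911716 174.85429658]
-0.03 0.18 [245.87383766 168.96005027]
-0.03 0.2 [244.82296424 162.91866661]
-0.04 0.16 [243.25330733 175.86107724]
-0.04 0.18 [242.1802673  169.96376262]
-0.04 0.2 [241.08036973 163.91884179]
```

move_arm:
  deltas:
    - [[0, 0, -0.05, 0, 1], [0, 0, -0.06, -0.75, 1], [0, 0, -0.06, -0.75, 1], [0, 0, -0.06, -0.75, 1], [0, 0, -0.06, -0.75, 1], [0, 0, -0.06, -0.75, 1], [0, 0, -0.06, -0.75, 1], [0, 0, -0.06, -0.75, 1], [0, 0, -0.06, -0.75, 1], [0, 0, -0.06, -0.75, 1], [0, 0, -0.06, -0.75, 1], [0, 0, -0.06, -0.75, 1]]

```text
clock: 3.1
position: [0.5095, -0.0809, 0.1806]
ee_rot: [0.002, 0.691, 0.723, 0.001]
contact_force: [0.1, 0.3, -0.4]
width: 0.0001
gripper_force: 0.0
```

move_arm:
  deltas:
    - [[0, 0, 0.04, 0, 1], [0, 0, 0.06, 0, 1], [0, 0, 0.06, 0, 1], [0, 0, 0.06, 0, 1]]

```text
clock: 3.5
position: [0.5094, -0.0809, 0.132]
ee_rot: [0.001, 0.692, 0.722, 0.001]
contact_force: [-1.1, -0.5, 0.5]
width: -0.0
gripper_force: 0.0
```

move_arm:
  deltas:
    - [[0.02, 0, 0, 0, 1], [0.035, 0, 0, 0, 1], [0.043, 0, 0, 0, 1], [0.05, 0, 0, 0, 1], [0.057, 0, 0, 0, 1], [0.064, 0, 0, 0, 1], [0.071, 0, 0, 0, 1], [0.078, 0, 0, 0, 1], [0.085, 0, 0, 0, 1], [0.09, 0, 0, 0, 1], [0.09, 0, 0, 0, 1], [0.07, 0, 0, 0, 1]]

```text
clock: 4.7
position: [0.5059, -0.0234, 0.1305]
ee_rot: [-0.0, 0.691, 0.722, 0.0]
contact_force: [-0.5, 1.5, -0.1]
width: 0.0005
gripper_force: 0.0
```

move_arm:
  deltas:
    - [[0, 0, -0.04, 0, 1], [0, 0, -0.1, 0, 1], [0, 0, -0.1, 0, 1], [0, 0, -0.1, 0, 1]]

```text
clock: 5.1
position: [0.5068, -0.0248, 0.2116]
ee_rot: [0.001, 0.692, 0.722, 0.001]
contact_force: [-0.5, 0.1, -0.5]
width: 0.0
gripper_force: 0.0
```

Run:
```python
from h import *
s=manip.get_image("scene");t=manip.get_image("top")
cv2.imwrite("pics/a2.png",np.hstack([cv2.resize(s[130:310,170:370],(400,360)),cv2.resize(t[140:275,280:460],(400,300))[:,:] if 0 else cv2.resize(t[130:280,280:447],(400,360))])[:,:,::-1])
```

```text
(no output)
```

View pics/a2.png

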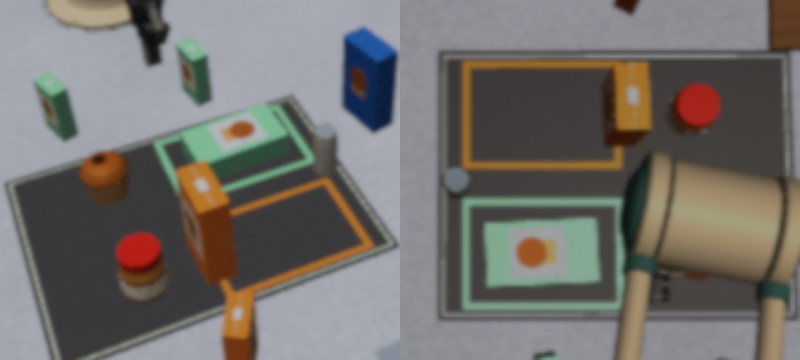

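The mint carton lies flat inside its outline and everything else stands unmoved. Now the orange carton: back off, go across high, then come down behind it.

move_arm:
  deltas:
    - [[-0.06, 0, 0, 0, 1], [-0.085, 0.03, 0, 0, 1], [-0.085, 0.214, 0, 0, 1], [-0.085, 0.214, 0, 0, 1], [-0.085, 0.214, 0, 0, 1], [-0.085, 0.214, 0, 0, 1], [-0.085, 0.214, 0.04, 0, 1], [-0.085, 0.214, 0.1, 0, 1], [-0.085, 0.214, 0.1, 0, 1], [-0.085, 0.214, 0.1, 0, 1]]

```text
clock: 6.2
position: [0.6786, -0.0851, 0.129]
ee_rot: [-0.002, 0.692, 0.722, -0.001]
contact_force: [0.7, 0.3, 1.0]
width: -0.0
gripper_force: 0.0
```

move_arm:
  deltas:
    - [[0.02, 0, 0, 0, 1], [0.033, 0, 0, 0, 1], [0.041, 0, 0, 0, 1], [0.048, 0, 0, 0, 1], [0.055, 0, 0, 0, 1], [0.062, 0, 0, 0, 1], [0.069, 0, 0, 0, 1], [0.076, 0, 0, 0, 1], [0.083, 0, 0, 0, 1], [0.088, 0, 0, 0, 1], [0.088, 0, 0, 0, 1], [0.07, 0, 0, 0, 1]]

```text
clock: 7.4
position: [0.6776, -0.0282, 0.1305]
ee_rot: [-0.0, 0.691, 0.723, 0.0]
contact_force: [0.0, -0.3, 0.6]
width: -0.0005
gripper_force: 0.0
```

move_arm:
  deltas:
    - [[0, 0, -0.04, 0, 1], [0, 0, -0.1, 0, 1], [0, 0, -0.12, 0, 1], [-0.06, -0.06, -0.12, 0, 1], [-0.12, -0.12, -0.12, 0, 1], [-0.18, -0.18, -0.12, 0, 1], [-0.25, -0.18, -0.12, 0, 1], [-0.31, -0.18, -0.12, 0, 1], [-0.35, -0.18, -0.12, 0, 1], [-0.35, -0.18, -0.12, 0, 1]]

```text
clock: 8.4
position: [0.544, -0.3205, 0.2267]
ee_rot: [0.001, 0.693, 0.72, -0.001]
contact_force: [0.9, 0.2, -0.1]
width: -0.0001
gripper_force: 0.0
```

Run:
```python
from h import *
s=manip.get_image("scene");t=manip.get_image("top")
cv2.imwrite("pics/a3.png",np.hstack([cv2.resize(s[130:310,170:370],(400,360)),cv2.resize(t[130:280,280:447],(400,360))])[:,:,::-1])
```

```text
(no output)
```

View pics/a3.png

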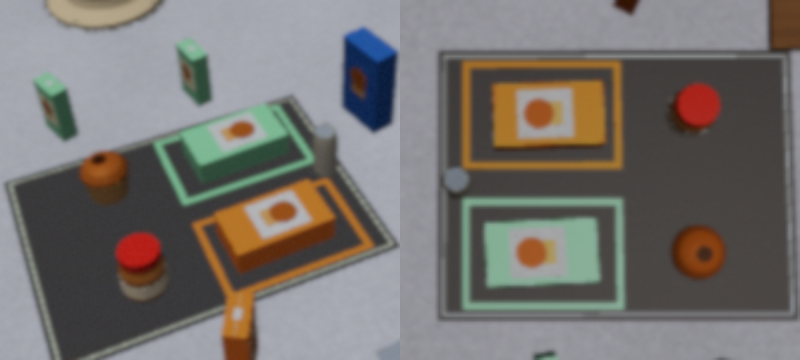

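Both cartons lie flat inside their own outlines: the orange at about (548,112) in the right-hand view and the mint at (540,252). The muffin, jar and shaker haven't moved and the arm is clear, so I'm handing in.

```bash
python3 -c "
from rig import manip
print(manip.sign_off())"
```

```text
the job is handed in; nothing more can be done
None
```

Both cartons were toppled by fingertip pushes and lie flat inside the outlines of their own colour, the muffin, jar and shaker stand where they were, and the job was handed in at about 8.5 s.

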